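# Fish the ruler out of the half-covered caddy and hold it up

## Task

The wooden ruler has ended up in the grey counter caddy, half of it under the fixed cover, and it is longer than the opening. Tilt it, draw it out through the opening, and finish still holding it in the gripper, level and steady in the air with all of it at least 10 cm above the caddy's rim and touching nothing else. Do not knock the tape roll off the cover or push the binder clip or the stapler about.

Things in the scene. Friction and masses are not known exactly. Their poses are not given: they have to be found in the camera images.
- caddy: grey caddy fixed to the counter, 150 mm (its x) by 270 mm (its y), 66 mm high; origin at the centre of its underside, on the counter; walls 6, floor 5 mm thick. A fixed half cover, 60 to 66 mm above the counter, roofs it from y = +21 mm to its +y end, hollow beneath. Ribs across the floor at y = -105 and +100 mm (8 mm wide, tops 11 mm above the counter). Its +y points to the left, +-20 degrees
- opening (a point): centre of the caddy's opening, at rim height (66 mm above the counter). The opening is 138 mm wide along the caddy's x and 150 mm long, from the caddy's y = -129 to +21 mm; it is at the caddy's right-hand end as seen from the robot
- ruler: loose wooden ruler with dark marks, 240 x 28 x 8 mm, 40 to 85 g; origin at the centre of its underside, x along its length. At the start it lies flat on the caddy's ribs, underside 11 mm above the counter, along the caddy's length, within about 10 mm of its middle; its +x half is mostly under the cover, its -x end in the opening
- ruler_end_open (a point): middle of the ruler's -x end, the end that lies in the opening at the start (120 mm from the ruler's origin along its x, 4 mm above its underside)
- ruler_end_covered (a point): middle of the ruler's +x end, the end that lies under the cover at the start (120 mm from the ruler's origin along its x, 4 mm above its underside)
- tape_roll: roll of tape lying flat, 96 mm across, 25 mm high, loose on top of the caddy's cover; origin at the centre of its underside; bystander
- binder_clip_0: black binder clip, 38 x 32 x 43 mm, standing loose on the counter to the right of the caddy; origin at the centre of its underside; bystander
- stapler: desk stapler, 135 x 38 x 47 mm, loose at the right, beyond the cash drawer; origin at the centre of its underside; bystander
Things that resemble listed ones, but are neither listed nor needed, are in the scene too. Of the things shaped like the ruler, the wooden one is meant.

How it is judged:
On the way:
1. the ruler is tilted in the opening: its open end is up out of the caddy while its other end is still down below the rim (height (world z) of ruler_end_open above 0.075 m and height (world z) of ruler_end_covered below 0.06 m), for 0.1 s.
At the end, for the whole second after the job is handed in: The fingers still grip the ruler (over 1 N): both its ends over 150 mm above the counter, its length within 20 degrees of level, at rest (under 30 mm/s), not touching the caddy; tape roll, binder clip and stapler each within 30 mm of where they stood (height (world z) of each of ruler_end_open, ruler_end_covered above 0.15 m and angle between ruler's own x axis and vertical between 1.22 and 1.92 rad and contact force between the fingers and ruler above 1 N and contact force between ruler and caddy below 0.05 N and linear speed of ruler below 0.03 m/s and distance of each of tape_roll, binder_clip_0, stapler from where it was at the start of the episode below 0.03 m); the arm keeps its last pose, push and grip.
It fails at once if a bystander (tape roll, binder clip, stapler) is moved by more than 30 mm (distance of any of tape_roll, binder_clip_0, stapler from where it was at the start of the episode above 0.03 m).
It also fails if it takes over 29 s, if anything falls off the work surface, if the arm or the gripper's body presses on something with over 40 N, if the wrist force passes 120 N, or if a joint passes its speed limit or range.

## Robot

A 6-joint arm with a two-finger parallel gripper is mounted at the origin on a cart in front of the work surface, level with it; the furniture and walls round the work are solid. World frame = base frame: x ahead of the robot, y to its left, z up, the work surface at z = 0. Lengths are in m, angles in rad, forces in N, time in s.
With the tool pointing down it reaches from about 0.35 to 0.725 m from the base axis. Payload 6 kg.
Tool frame: the origin (TCP) lies at the very end of the fingers, on their centre line; the grasp point (between the pads) lies 19 mm behind it; z points along the fingers, y is the line along which they close (so a half turn about z gives the same grasp; the last joint's range is limited). The gripper opens to 85 mm and grips with 20 to 120 N. Pads are 22 mm wide; open, the fingers measure 114 mm over their backs; the gripper's body (76 mm by 85 mm) begins 54 mm behind the grasp point. The pads swing forward as they close: fully open they stand 13 mm farther back than shut.
Start: joints at [-0.95, 0.04, 0.085, 0, -1.615, -0.334], TCP at [0.17, -0.575, 0.231] pointing down, gripper open.
Joint ranges: [-2.56, 2.56], [-1.29, 2.01], [-1.08, 1.49], [-3.29, 1.98], [-2.81, -0.18], [-2.99, 2.99]. Speed limits (rad/s): [2.57, 2.57, 3.01, 3.14, 3.14, 3.14].

## Interface

Orientations are given as a rotation vector (axis times angle).
In Python, from workcell import monitor, eyes, ticket gives the robot as it stands.
- The arm moves only by the shell command python3 -m pendant 'ROWS' [OPENING] [FORCE]. ROWS is JSON, a list of rows, each a list of 6 numbers: the shift along the world's x, y, z in m, then the turn, a rotation vector about the world's x, y, z in rad. A call has 1 to 12 rows; each row shifts and turns the commanded pose from where the row before left it; what a row does not reach is not made up. A row lasts 1/8 s, in which the tool goes at most 62.5 mm and 10.7 degrees, less where a joint would pass 70% of its speed; a pose out of reach is approached as far as the arm can. A call is refused whole if a number of a shift passes 0.0625 or a number of a turn 0.188, either way. A call with a gripper value outside its range is refused whole. OPENING is the finger opening in m, from 0 to 0.0854, set as the call begins (- or left out, the last holds). The fingers move at their own pace and stop on an object; FORCE is the grip in N (left out, the last holds). Time passes only in rows, so rows that do not move let the fingers close. It gives the time, the measured TCP pose, the force, the opening and the grip force at its end, in the units of the state.
- monitor.get_state(): the state, without advancing time (a new reading comes with each control period).
- eyes.grab_frame(name): name is "side" or "top"; returns a dict with "frame" (480x640x3 uint8, blue, green, red), "K" (3x3 intrinsics, pixels), "k1" (the pictures are not rectified: a ray, as slopes to the right and down, at radius r is drawn at 1 + k1 r^2 times it, then the intrinsics apply), "R" (3x3) and "t" (3): a world point X has camera coordinates R X + t. Camera axes: x right, y down, z forward; pixel columns grow to the right and rows downward; lengths in m; the calibration is good to about 2 mm. A picture is of the moment at which its call begins. There is no depth.
- ticket.finish_job(): hands the job in; it is judged then, once.
The state is a dict: "t": time; "q": joint angles; "joint_velocities": joint speeds; "joint_torque": joint torques, N m; "position": TCP position; "eef_rot": TCP orientation; "force": force on the tool from outside, world axes, zero at the start; "moment": the same for the moment, N m; "opening": opening from 0.0 (shut) to 1.0 (fully open); "gripper_force": force on a finger pad.
Only numpy, scipy, OpenCV 4.12 (cv2) and the standard library are available. Lean on these libraries where they do the work, as an engineer would, in place of code of your own. Each camera call takes 0.05 s, during which the arm holds its last target. There are 200 camera calls.

## Working session

There is one attempt and no reset: what is moved stays moved. The work goes in short steps, Python scripts to look and compute and a shell command to move; the robot and the scene stay as the last step left them, time stands still between calls to the robot, and variables do not carry over. Pictures are saved under pics/ and viewed, at most 10 in all, crops included, and the job is handed in when it is done.

```bash
mkdir -p pics; cat > h.py <<'E'
import numpy as np, cv2, pickle
from workcell import monitor, eyes, ticket
def ray(f,u,v):
    K=f["K"]; p=np.array([(u-K[0,2])/K[0,0],(v-K[1,2])/K[1,1]]); q=p.copy()
    for _ in range(20): q=p/(1+f["k1"]*(q@q))
    R=np.array(f["R"]);t=np.array(f["t"])
    return -R.T@t, R.T@np.array([q[0],q[1],1])
def onz(f,u,v,z):
    c,d=ray(f,u,v); return c+d*(z-c[2])/d[2]
def proj(f,X):
    x=np.array(f["R"])@X+np.array(f["t"]); s=x[:2]/x[2]; s=s*(1+f["k1"]*(s@s)); K=f["K"]
    return s[0]*K[0,0]+K[0,2], s[1]*K[1,1]+K[1,2]
E
python3 - <<'E'
from h import *
for n in("top","side"):
    f=eyes.grab_frame(n); cv2.imwrite(f"pics/{n}0.png",f["frame"]); pickle.dump(f,open(n+"0.pkl","wb")); print(n,-np.array(f["R"]).T@np.array(f["t"]))
print(monitor.get_state())
E
```

```text
top [0.17010764 0.10577967 1.67642935]
side [1.56097538 0.78618513 1.68066274]
{'t': 0.1, 'q': array([-9.50287291e-01,  4.07779358e-02,  8.39580892e-02, -3.79392577e-04,
       -1.61550265e+00, -3.33709955e-01]), 'joint_velocities': array([-0.00099975, -0.0021649 ,  0.00118533,  0.00355316,  0.0013906 ,
        0.00035819]), 'joint_torque': array([-6.30099268e-03, -3.69345939e+01,  3.48276794e+01,  6.95177794e+00,
       -4.61886782e-03,  1.28967141e-06]), 'position': array([ 0.16972356, -0.57520515,  0.23039565]), 'eef_rot': array([ 4.48934286e-01, -3.10898196e+00, -2.40270493e-03]), 'force': array([-0.05776221,  0.41633909,  0.13600558]), 'moment': array([-0.03043732, -0.02640708,  0.02321102]), 'gripper_force': 0.0, 'opening': 0.9991786224653164}
```

View pics/top0.png

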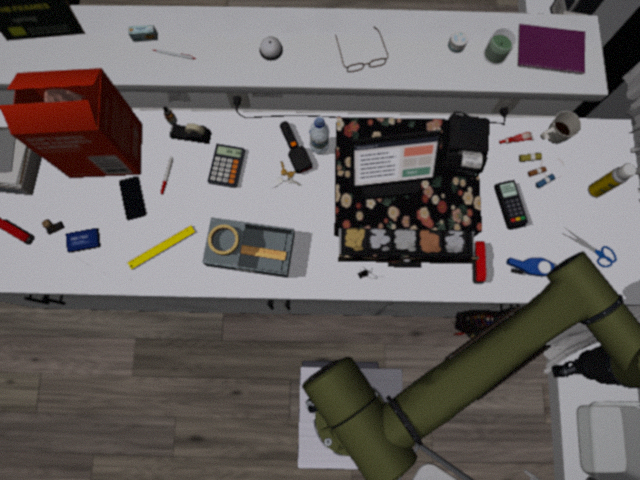

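View pics/side0.png

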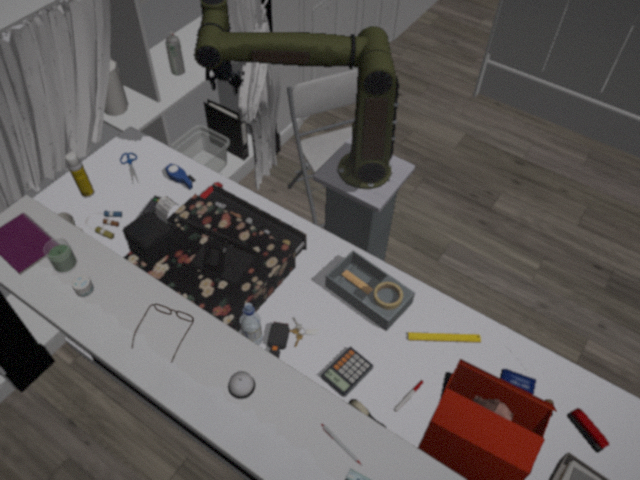

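The top view shows the caddy around (250,247), with the tape roll at (223,240) and the wooden ruler's open part at about (242–286, 253). The binder clip is at (369,272) and the red stapler at (480,262). I'll measure these with masks and an enlarged crop.

```bash
python3 - <<'E'
from h import *
f=pickle.load(open("top0.pkl","rb")); s=pickle.load(open("side0.pkl","rb"))
a=cv2.resize(f["frame"][210:285,195:305],None,fx=5,fy=5,interpolation=cv2.INTER_CUBIC)
b=cv2.resize(s["frame"][245:335,310:420],None,fx=5,fy=5,interpolation=cv2.INTER_CUBIC)[:375]
cv2.imwrite("pics/crop0.png",np.vstack([a,])); 
def wood(f,x0,y0,x1,y1):
    c=f["frame"][y0:y1,x0:x1]; h=cv2.cvtColor(c,cv2.COLOR_BGR2HSV)
    m=((h[...,0]>8)&(h[...,0]<25)&(h[...,1]>90)&(h[...,2]>80)).astype(np.uint8)
    cs,_=cv2.findContours(m,0,1); out=[]
    for k in cs:
        if cv2.contourArea(k)>15:
            k=k+np.array([x0,y0]); out.append((cv2.contourArea(k),cv2.minAreaRect(k),cv2.boxPoints(cv2.minAreaRect(k))))
    return out
for n,z,w in((f,.019,wood(f,195,210,305,285)),(s,.019,wood(s,310,245,420,335))):
    for a_,r,bx in w:
        print(a_,r); print([np.round(onz(n,*p,z),4)[:2].tolist() for p in bx])
E
```

```text
351.5 ((263.0577697753906, 252.124267578125), (45.16099166870117, 9.503575325012207), 8.746161460876465)
[[0.503, 0.3638], [0.5343, 0.3608], [0.5145, 0.2145], [0.4834, 0.2181]]
664.5 ((223.25003051757812, 239.25003051757812), (28.991378784179688, 29.698484420776367), 45.0)
[[0.5466, 0.4891], [0.6191, 0.4248], [0.5512, 0.3534], [0.48, 0.4178]]
171.0 ((356.4081115722656, 281.2513732910156), (31.834794998168945, 6.690454006195068), 36.02737045288086)
[[0.5141, 0.2152], [0.4862, 0.2138], [0.5022, 0.3301], [0.5293, 0.3306]]
```

View pics/crop0.png

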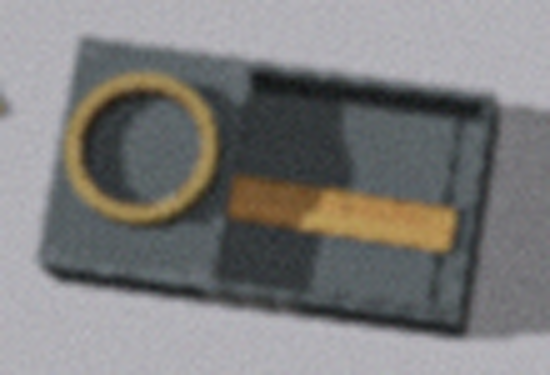

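The crop shows the open part of the ruler running from the cover edge at about (230,198) to its open end at about (457,228). It is well clear of the side walls, and the tape ring is centred near (142,148). Next I'll compute the grasp and the tilt/draw path.

```bash
python3 - <<'E'
from h import *
from scipy.spatial.transform import Rotation as R
f=pickle.load(open("top0.pkl","rb"))
cs=[onz(f,195+x/5,210+y/5,.066)[:2] for x,y in((82,40),(495,97),(465,330),(42,268))]
print("corners",np.round(cs,4).tolist(),"centre",np.mean(cs,0)); d=cs[0]+cs[3]-cs[1]-cs[2]; d/=np.linalg.norm(d); print("caddy y",d,np.linalg.norm(cs[0]-cs[1]),np.linalg.norm(cs[1]-cs[2]))
u=np.array([.132,.991,0]); u/=np.linalg.norm(u); cx=np.array([u[1],-u[0],0])
e=np.array([.4992,.2152,.015]); c=e+.12*u; cov=e+.24*u; print("ruler centre",c,"in caddy",(c[:2]-np.mean(cs,0))@u[:2],(c[:2]-np.mean(cs,0))@cx[:2])
g=c-.055*u; g[2]=.005; print("TCP grasp",g)
th=np.radians(18); Q=R.from_rotvec(-cx*th); end=cov+[0,0,0]
print("tilt axis*th",-cx*th); 
for k in(1/3,2/3,1): print("tcp shift",np.round(R.from_rotvec(-cx*th*k).apply(g-cov)+cov-g,4))
print("draw 0.12",.12*Q.apply(-u))
st=monitor.get_state(); Ty=R.from_rotvec(st["eef_rot"]).apply([0,1,0]); print("yaw needed",(np.arctan2(cx[1],cx[0])-np.arctan2(Ty[1],Ty[0])+np.pi/2)%np.pi-np.pi/2, "shift",g-st["position"])
E
```

```text
corners [[0.6072, 0.4547], [0.5751, 0.1887], [0.4248, 0.2028], [0.4584, 0.4699]] centre [0.51638417 0.32901199]
caddy y [0.12236521 0.99248514] 0.26792978568175846 0.15098429133692248
ruler centre [0.51504392 0.33414944 0.015     ] in caddy 0.004915517420323952 -0.002006826799485166
TCP grasp [0.50778212 0.27963095 0.005     ]
tilt axis*th [-0.31140892  0.04147929 -0.        ]
tcp shift [-0.     -0.0001  0.0183]
tcp shift [0.0002 0.0017 0.0366]
tcp shift [0.0007 0.0054 0.0546]
draw 0.12 [-0.01506847 -0.11312764  0.03708204]
yaw needed 1.1515613549089965 shift [ 0.33805856  0.8548361  -0.22539565]
```

```bash
python3 -m pendant '[[0.021,0.025,0.01,0,0,0.048],[0.021,0.025,0.01,0,0,0.048],[0.021,0.025,0.01,0,0,0.048],[0.021,0.025,0,0,0,0.048],[0.021,0.025,0,0,0,0.048],[0.021,0.025,0,0,0,0.048],[0.021,0.025,0,0,0,0.048],[0.021,0.025,0,0,0,0.048],[0.021,0.025,0,0,0,0.048],[0.021,0.025,0,0,0,0.048],[0.021,0.025,0,0,0,0.048],[0.021,0.025,0,0,0,0.048]]' 0.055 60
python3 -m pendant '[[0.007,0.046,0,0,0,0.048],[0.007,0.046,0,0,0,0.048],[0.007,0.046,0,0,0,0.048],[0.007,0.046,0,0,0,0.048],[0.007,0.046,0,0,0,0.048],[0.007,0.046,0,0,0,0.048],[0.007,0.046,0,0,0,0.048],[0.007,0.046,0,0,0,0.048],[0.007,0.046,0,0,0,0.048],[0.007,0.046,0,0,0,0.048],[0.007,0.046,0,0,0,0.048],[0,0,0,0,0,0.048]]'
cat > st.py <<'E'
from h import *
from scipy.spatial.transform import Rotation as R
s=monitor.get_state(); T=R.from_rotvec(s["eef_rot"]).as_matrix()
print(s["t"],s["position"].round(4),"y",T[:,1].round(3),"z",T[:,2].round(3),"F",s["force"].round(1),"op",round(s["opening"]*.0854,4),"gf",round(s["gripper_force"],1))
E
python3 st.py
```

```text
t: 1.6
position: [0.4222, -0.2744, 0.2609]
eef_rot: [1.316, -2.852, -0.001]
force: [-0.5, 0.0, -0.4]
opening: 0.646
gripper_force: 0.0
t: 3.1
position: [0.4983, 0.2331, 0.2592]
eef_rot: [2.073, -2.356, -0.001]
force: [-1.3, -1.3, -0.2]
opening: 0.643
gripper_force: 0.0
3.1 [0.4983 0.2331 0.2592] y [-0.992  0.127  0.003] z [-0.003 -0.002 -1.   ] F [-1.3 -1.3 -0.2] op 0.0549 gf 0.0
```

Next I'll shift to the grasp xy and go down to z≈0.1, then look.

```bash
python3 -m pendant '[[0.0095,0.0465,0,0,0,0],[0,0,-0.04,0,0,0],[0,0,-0.04,0,0,0],[0,0,-0.04,0,0,0],[0,0,-0.03,0,0,0],[0,0,0,0,0,0]]'
python3 - <<'E'
from h import *
f=eyes.grab_frame("top"); s=eyes.grab_frame("side")
a=cv2.resize(f["frame"][205:295,190:310],(400,300),interpolation=cv2.INTER_CUBIC)
b=cv2.resize(s["frame"][215:335,300:460],(400,300),interpolation=cv2.INTER_CUBIC)
cv2.imwrite("pics/app.png",np.hstack([a,b]))
E
python3 st.py
```

```text
t: 3.85
position: [0.5068, 0.2759, 0.1082]
eef_rot: [2.066, -2.359, -0.0]
force: [0.1, 0.1, -0.3]
opening: 0.645
gripper_force: 0.0
3.95 [0.5087 0.2771 0.1124] y [-0.991  0.131 -0.001] z [ 0.001 -0.    -1.   ] F [1.  1.  0.6] op 0.0549 gf 0.0
```

View pics/app.png

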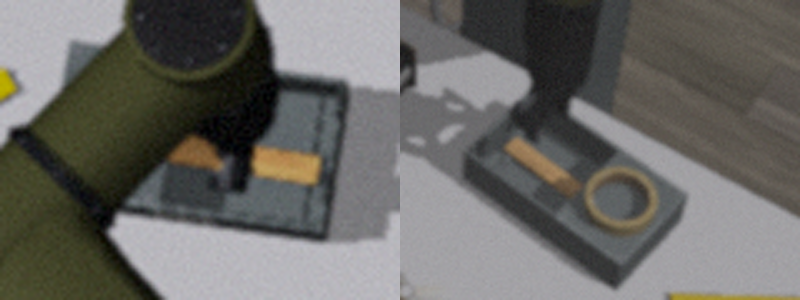

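The gripper is above the ruler, with the fingers straddling it (one finger at about (232,172) in the left half). The tape roll is undisturbed. I'll go down now.

```bash
python3 -m pendant '[[0,0.001,-0.025,0,0,0],[0,0.001,-0.025,0,0,0],[0,0.001,-0.025,0,0,0],[0,0,-0.015,0,0,0],[0,0,-0.006,0,0,0],[0,0,0,0,0,0],[0,0,0,0,0,0]]'; for i in 1 2 3; do python3 st.py; done
```

```text
t: 4.82
position: [0.5088, 0.2804, 0.0165]
eef_rot: [-2.069, 2.362, -0.0]
force: [0.6, 0.6, 0.2]
opening: 0.646
gripper_force: 0.0
4.825 [0.5088 0.2804 0.0165] y [-0.991  0.132 -0.001] z [ 0.001  0.001 -1.   ] F [0.6 0.6 0.2] op 0.0551 gf 0.0
4.825 [0.5088 0.2804 0.0165] y [-0.991  0.132 -0.001] z [ 0.001  0.001 -1.   ] F [0.6 0.6 0.2] op 0.0551 gf 0.0
4.825 [0.5088 0.2804 0.0165] y [-0.991  0.132 -0.001] z [ 0.001  0.001 -1.   ] F [0.6 0.6 0.2] op 0.0551 gf 0.0
```

```bash
python3 -m pendant '[[0,0,-0.005,0,0,0],[0,0,-0.004,0,0,0],[0,0,0,0,0,0],[0,0,0,0,0,0]]'; python3 -m pendant '[[0,0,0,0,0,0],[0,0,0,0,0,0],[0,0,0,0,0,0],[0,0,0,0,0,0],[0,0,0,0,0,0],[0,0,0,0,0,0]]' 0 80
```

```text
t: 5.32
position: [0.5083, 0.28, 0.0063]
eef_rot: [2.07, -2.363, 0.0]
force: [0.3, 0.7, 0.4]
opening: 0.643
gripper_force: 0.0
t: 6.08
position: [0.5085, 0.2802, 0.0068]
eef_rot: [-2.07, 2.362, -0.0]
force: [-0.7, 0.9, 5.4]
opening: 0.3
gripper_force: 79.2
```

```bash
python3 -m pendant '[[0,0,0.0061,-0.0346,0.0046,0],[0,0,0.0061,-0.0346,0.0046,0],[0,0,0.0061,-0.0346,0.0046,0],[0,0.0004,0.0061,-0.0346,0.0046,0],[0,0.0006,0.0061,-0.0346,0.0046,0],[0,0.0007,0.0061,-0.0346,0.0046,0],[0,0.001,0.006,-0.0346,0.0046,0],[0,0.0012,0.006,-0.0346,0.0046,0],[0,0.0015,0.006,-0.0346,0.0046,0],[0,0,0,0,0,0],[0,0,0,0,0,0]]'
python3 - <<'E'
from h import *
f=eyes.grab_frame("top"); s=eyes.grab_frame("side")
a=cv2.resize(f["frame"][205:295,190:310],(400,300),interpolation=cv2.INTER_CUBIC)
b=cv2.resize(s["frame"][215:335,300:460],(400,300),interpolation=cv2.INTER_CUBIC)
cv2.imwrite("pics/tilt.png",np.hstack([a,b]))
E
python3 st.py
```

```text
t: 7.45
position: [0.5081, 0.2854, 0.0606]
eef_rot: [1.904, -2.174, 0.301]
force: [-1.0, 0.0, -0.5]
opening: 0.299
gripper_force: 78.7
7.55 [0.5082 0.2852 0.0608] y [-0.991  0.132  0.   ] z [-0.041 -0.306 -0.951] F [ 0.5 -0.3 -1.3] op 0.0254 gf 78.7
```

View pics/tilt.png

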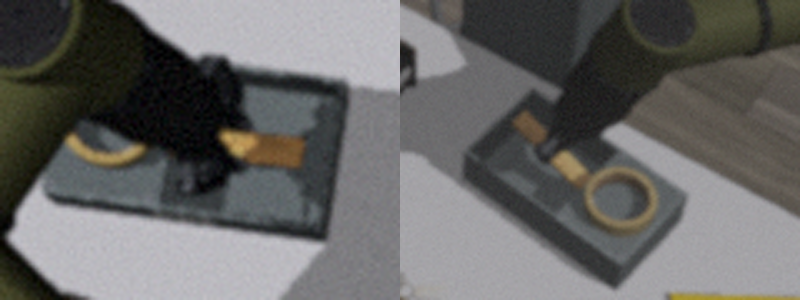

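The tool is tilted 18° and the ruler appears to have tilted with it. Its open end is at about (304,152) in the left crop and (520,122) in the right crop, and the tape roll has not moved. I'll triangulate the end to confirm.

```bash
python3 - <<'E'
from h import *
f=pickle.load(open("top0.pkl","rb")); s=pickle.load(open("side0.pkl","rb"))
c1,d1=ray(f,190+304*.3,205+152*.3); c2,d2=ray(s,300+120*.4,215+122*.4)
k=np.linalg.lstsq(np.c_[d1,-d2],c2-c1,rcond=None)[0]; print(c1+k[0]*d1,c2+k[1]*d2)
E
```

```text
[0.50250839 0.22593876 0.0793572 ] [0.50093273 0.2291793  0.07927306]
```

The open end is at about z = 0.08, so the tilt worked. Next I'll draw it out along its axis, in two halves.

```bash
python3 -m pendant '[[-0.0019,-0.0142,0.0046,0,0,0],[-0.0019,-0.0142,0.0046,0,0,0],[-0.0019,-0.0142,0.0046,0,0,0],[-0.0019,-0.0142,0.0046,0,0,0],[0,0,0,0,0,0]]'
```

```text
t: 8.18
position: [0.5008, 0.2277, 0.0801]
eef_rot: [1.904, -2.176, 0.301]
force: [-0.3, 0.2, -0.3]
opening: 0.3
gripper_force: 78.7
```

```bash
python3 -m pendant '[[-0.0019,-0.0142,0.0046,0,0,0],[-0.0019,-0.0142,0.0046,0,0,0],[-0.0019,-0.0142,0.0046,0,0,0],[-0.0019,-0.0142,0.0046,0,0,0],[-0.0019,-0.0142,0.0046,0,0,0],[0,0,0,0,0,0]]'
python3 - <<'E'
from h import *
f=eyes.grab_frame("top"); s=eyes.grab_frame("side")
a=cv2.resize(f["frame"][200:305,200:340],(400,300),interpolation=cv2.INTER_CUBIC)
b=cv2.resize(s["frame"][215:335,300:460],(400,300),interpolation=cv2.INTER_CUBIC)
cv2.imwrite("pics/draw.png",np.hstack([a,b]))
E
```

```text
t: 8.93
position: [0.4912, 0.1568, 0.103]
eef_rot: [1.904, -2.176, 0.301]
force: [0.5, 0.1, -0.3]
opening: 0.303
gripper_force: 78.7
```

View pics/draw.png

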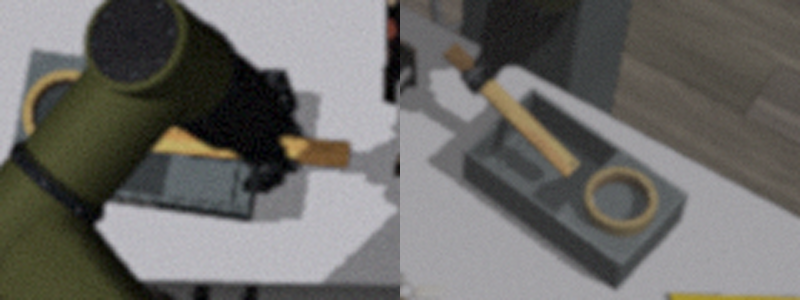

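The covered end, at about (572,170) in the right crop, is now clear of the cover edge, and the tape roll and clip are undisturbed. I'll lift and then level the ruler.

```bash
python3 -m pendant '[[0,-0.003,0.015,0,0,0],[0,-0.003,0.02,0,0,0],[0,0,0.02,0,0,0],[0,0,0.02,0,0,0],[0,0,0.02,0,0,0],[0,0,0.02,0,0,0],[0,0,0.015,0,0,0],[0,0,0.01,0,0,0],[0,0,0,0,0,0]]'
python3 -m pendant '[[0,0,0,0.045,-0.006,0],[0,0,0,0.045,-0.006,0],[0,0,0,0.045,-0.006,0],[0,0,0,0.045,-0.006,0],[0,0,0,0.045,-0.006,0],[0,0,0,0.045,-0.006,0],[0,0,0,0.04,-0.005,0],[0,0,0,0,0,0],[0,0,0,0,0,0],[0,0,0,0,0,0],[0,0,0,0,0,0]]'
python3 - <<'E'
from h import *
f=eyes.grab_frame("top"); s=eyes.grab_frame("side")
a=cv2.resize(f["frame"][180:330,200:400],(400,300),interpolation=cv2.INTER_CUBIC)
b=cv2.resize(s["frame"][155:335,220:460],(400,300),interpolation=cv2.INTER_CUBIC)
cv2.imwrite("pics/end.png",np.hstack([a,b]))
E
python3 st.py
```

```text
t: 10.15
position: [0.4913, 0.1518, 0.2427]
eef_rot: [1.905, -2.174, 0.301]
force: [-0.4, 0.5, -0.6]
opening: 0.296
gripper_force: 78.7
t: 11.52
position: [0.4911, 0.1519, 0.242]
eef_rot: [2.069, -2.361, 0.001]
force: [-0.4, -0.8, -1.1]
opening: 0.302
gripper_force: 78.7
11.625 [0.4911 0.1518 0.2421] y [-0.991  0.131  0.001] z [-0.001 -0.002 -1.   ] F [-0.4 -0.4  0.1] op 0.0254 gf 78.7
```

View pics/end.png

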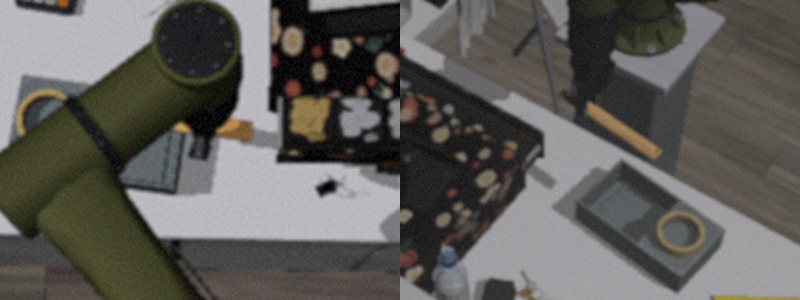

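The ruler is in the air. Its covered end is at about (656,152) in the right crop and its open end at about (252,128) in the left crop; the tape roll and clip are in place. I'll check that it is level.

```bash
python3 - <<'E'
from h import *
f=pickle.load(open("top0.pkl","rb")); s=pickle.load(open("side0.pkl","rb"))
for z in(.2,.22,.24,.25,.26,.28): print(z,np.round(proj(s,np.array([.514,.325,z])),1),"top open",np.round(onz(f,200+252*.5,180+128*.5,z)[:2],4))
print("seen",220+656*.6,155+152*.6)
# intersect side ray with the vertical plane through the ruler
c,d=ray(s,220+656*.6,155+152*.6); n=np.array([.991,-.132,0]); k=(np.array([.491,.152,0])-c)@n/(d@n); print(c+k*d)
f2=eyes.grab_frame("top")["frame"]
print(np.abs(f2[255:285,465:495].astype(int)-f["frame"][255:285,465:495]).mean(),np.abs(f2[262:282,356:382].astype(int)-f["frame"][262:282,356:382]).mean())
E
```

```text
0.2 [373.3 257.9] top open [0.4997 0.0876]
0.22 [373.9 254.1] top open [0.4952 0.0878]
0.24 [374.5 250.3] top open [0.4908 0.0881]
0.25 [374.8 248.3] top open [0.4885 0.0882]
0.26 [375.2 246.4] top open [0.4863 0.0883]
0.28 [375.8 242.4] top open [0.4818 0.0886]
seen 613.5999999999999 246.2
[0.58931288 0.89009143 0.75286532]
8.766296296296296 9.40128205128205
```

Once I correct for the crop's 400 px offset, the covered end is at (373.6,246.2). That matches z≈0.26, so the ruler is level within a few degrees. Handing in.

```bash
python3 -c "
from workcell import ticket
print(ticket.finish_job())"
```

```text
the job is handed in; nothing more can be done
None
```

I drew the wooden ruler out of the caddy and handed the job in at about 11.7 s; the ruler is gripped at about 79 N and near level at about 0.25 m, the tape roll and clip look unmoved, the stapler was only roughly checked, and no verdict came back.

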